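# Tip the parts bin so the weld bosses gather in its yellow corner

### The job

Pick up the small blue parts bin by its black handle, with a light grip of no more than about 50 N so the plastic handle is not crushed, and tip it in the air towards its yellow corner, about 30 degrees, rocking it if any hang back, until all four steel bosses have slid together into that corner for the welder to pick from. Let them slide by themselves: do not touch them, spill them or disturb the fixture, spray can, bent tube and brush standing around. Finish still holding the bin tipped and steady, clear of the bench, with the yellow corner lowest; do not put it down.

Things in the scene. Friction and masses are not known exactly. Their poses are not given: they have to be found in the camera images.
- bin: Blue open plastic parts bin on the bench, facing any way: 200 x 140 mm outside (its x, y), 65 mm high, walls and floor 4 mm, about 260 g. Origin: centre of its underside; z out of its mouth. Rigid handle across its middle: flat straps up from the middles of the two long walls carry a black bar along the bin's y. Its +x +y corner is marked yellow on rim, outer faces and floor.
- handle (a point): Centre of the black handle bar: 115 mm straight above the bin's origin; axes as the bin's. The bar is 16 mm wide (along bin x), 18 mm high and 140 mm long (along bin y); its top is 124 mm above the underside. Free space under and beside it.
- corner (a point): The inside of the yellow corner, at floor level, at (96, 66, 4) mm from the bin's origin in the bin's axes.
- boss1: Loose turned steel weld boss lying in the bin: disc 22 mm across, 14 mm high, dark bore in its top, about 35 g. Origin: centre of its underside, z its axis. Lightly oiled: begins to slide on the bin floor at about 6 to 9 degrees of tilt; rubs along the walls and other bosses too, so along a wall it needs 10 to 15, more in a queue, and a second or two.
- boss2: Loose turned steel weld boss lying in the bin: disc 22 mm across, 14 mm high, dark bore in its top, about 35 g. Origin: centre of its underside, z its axis. Lightly oiled: begins to slide on the bin floor at about 6 to 9 degrees of tilt; rubs along the walls and other bosses too, so along a wall it needs 10 to 15, more in a queue, and a second or two.
- boss3: Loose turned steel weld boss lying in the bin: disc 22 mm across, 14 mm high, dark bore in its top, about 35 g. Origin: centre of its underside, z its axis. Lightly oiled: begins to slide on the bin floor at about 6 to 9 degrees of tilt; rubs along the walls and other bosses too, so along a wall it needs 10 to 15, more in a queue, and a second or two.
- boss4: Loose turned steel weld boss lying in the bin: disc 22 mm across, 14 mm high, dark bore in its top, about 35 g. Origin: centre of its underside, z its axis. Lightly oiled: begins to slide on the bin floor at about 6 to 9 degrees of tilt; rubs along the walls and other bosses too, so along a wall it needs 10 to 15, more in a queue, and a second or two.
- fixture: Bystander: welding fixture fixed to the bench, a 300 x 180 mm (x, y) plate 20 mm thick with blocks and two red-handled toggle clamps up to 140 mm high. Origin: centre of its underside.
- can: Bystander: upright spray can, 60 mm across, 150 mm high, loose. Origin: centre of its underside.
- tube: Bystander: loose bent steel tube lying flat, 14 mm thick, about 260 mm long (x) and 65 mm wide. Origin: on the bench under its middle.
- brush: Bystander: loose brush lying on the bench beyond the bin, 190 mm long (its x), 42 mm wide, 20 mm high. Origin: centre of its underside.

How it is judged:
By the outcome, as a careful person would: the job done as asked, in the order asked, and still so for the second after the job is handed in, while the arm keeps its last pose, push and grip.
It also fails if it takes over 45 s, if anything falls off the work surface, if the arm or the gripper's body presses on something with over 40 N, if the wrist force passes 120 N, or if a joint passes its speed limit or range.

### The arm

A 7-joint arm with a two-finger parallel gripper is mounted at the origin on the work surface. World frame = base frame: x ahead of the robot, y to its left, z up, the work surface at z = 0. Lengths are in mm, angles in rad, forces in N, time in s.
With the tool pointing down it reaches from about 400 to 875 mm from the base axis. Payload 4.4 kg.
Tool frame: the origin (TCP) lies midway between the tips of the shut fingers; the grasp point (between the pads) lies ctrl.grip_depth behind it (ctrl.grip_depth is the distance from the TCP to the grasp point, in mm); z points along the fingers, y is the line along which they close (so a half turn about z gives the same grasp; the last joint's range is limited). The gripper opens to 85 mm and grips with 20 to 120 N. Pads are 22 mm wide; open, the fingers measure 114 mm over their backs; the gripper's body (76 mm by 85 mm) begins 54 mm behind the grasp point. The pads swing forward as they close: fully open they stand 13 mm farther back than shut.
Start: joints at [-1.316, 0.628, 0.038, 1.517, -0.027, 0.996, -0.02], TCP at [204.938, 616.862, 231.313] pointing down, gripper open.
Joint ranges: [-3.06, 3.06], [-0.37, 2.12], [-1.25, 1.32], [0.18, 2.47], [-1.1, 4.24], [0.23, 1.98], [-2.94, 2.94]. Speed limits (rad/s): [2.57, 2.57, 3.14, 3.14, 3.14, 3.14, 3.14].

### API

Orientations are given as [roll, pitch, yaw] about the fixed x, y, z axes, in that order (R = Rz(yaw) Ry(pitch) Rx(roll)).
In Python, from cell import ctrl gives the robot as it stands.
- The arm moves only by the tool carry_out, never from a script. Its argument "deltas" is one flat list of numbers, 7 for each row, row after row: the turn, a rotation vector about the tool's x, y, z in degrees, then the shift along the tool's x, y, z in m, then the closure, from -1 (fully open) to 1 (shut). In form: [wx, wy, wz, dx, dy, dz, claw, wx, wy, wz, dx, dy, dz, claw, ...]. A call has 1 to 12 rows; each row shifts and turns the commanded pose from where the row before left it, along the tool's axes as they then stand; what a row does not reach is not made up. A row lasts 1/8 s, in which the tool goes at most 62.5 mm and 10.7 degrees, less where a joint would pass 70% of its speed; a pose out of reach is approached as far as the arm can. A call with a gripper value outside its range is refused whole. The fingers move at their own pace and stop on an object; the grip force is fixed at half the most. Time passes only in rows, so rows that do not move let the fingers close. It gives the time, the measured TCP pose, the force, the opening and the grip force at its end, in the units of the state.
- ctrl.read_state(): the state, without advancing time (a new reading comes with each control period).
- ctrl.get_image(name): name is "scene" or "side" or "wrist"; returns the picture (420x560x3 uint8, red, green, blue); there is no depth.
- ctrl.calibration(name): a dict with "mtx" (3x3 intrinsics, pixels), "R" (3x3) and "t" (3): a world point X has camera coordinates R X + t. Camera axes: x right, y down, z forward; pixel columns grow to the right and rows downward; lengths in mm; the calibration is good to about 2 mm. The wrist camera is an equidistant fisheye: a pixel r from the principal point sees the ray r / f radians off the axis. A picture is of the moment at which its call begins: read the wrist's pose just before it. calibration takes no time and is no camera call; for the wrist camera it gives the pose at the moment of the call.
- ctrl.finish_job(): hands the job in; it is judged then, once.
The state is a dict: "clock": time; "qpos": joint angles; "qd": joint speeds; "tau": joint torques, N m; "eef_pos": TCP position; "tool_rot": TCP orientation; "force": force on the tool from outside, world axes, zero at the start; "torque": the same for the moment, N m; "width": finger opening in mm; "gripper_force": force on a finger pad.
Only numpy, scipy, OpenCV 4.12 (cv2) and the standard library are available. Lean on these libraries where they do the work, as an engineer would, in place of code of your own. Each camera call takes 0.05 s, during which the arm holds its last target. There are 200 camera calls.

## Working session

There is one attempt and no reset: what is moved stays moved. The work goes in short steps, Python scripts to look and compute and a tool call to move; the robot and the scene stay as the last step left them, time stands still between calls to the robot, and variables do not carry over. Pictures are saved under pics/ and viewed, at most 10 in all, crops included, and the job is handed in when it is done.

Besides the shell and the picture viewer there is one more tool, called after ">>>" as name(argument=value, ...), one argument or row to a line, values as JSON. carry_out: Moves the arm, as the interface text tells. Its arguments: {"type":"object","properties":{"deltas":{"type":"array"}},"required":["deltas"]}

```bash
mkdir -p pics
python3 - <<'E'
from cell import ctrl
import cv2,numpy as np
s=ctrl.read_state();print(s,ctrl.grip_depth)
for n in("scene","side","wrist"):
    c=ctrl.calibration(n);print(n,c)
    im=ctrl.get_image(n);cv2.imwrite(f"pics/{n}0.png",im[:,:,::-1])
a=cv2.imread("pics/scene0.png");b=cv2.imread("pics/side0.png")
E
```

```text
{'clock': 0.0, 'qpos': array([-1.31580266,  0.62935825,  0.03844461,  1.51840404, -0.02699185,
        0.9963104 , -0.02000392]), 'qd': array([ 0.00118096,  0.00073704,  0.00083894, -0.0007068 ,  0.00126362,
       -0.00240334,  0.00107509]), 'tau': array([-3.03602437e-04, -5.63402760e+01,  1.22625243e+00, -1.93442023e+01,
        1.10078513e-02,  1.04314418e-02,  2.09005617e-05]), 'eef_pos': array([204.73003517, 616.23038062, 230.3697741 ]), 'tool_rot': array([-3.13963108e+00,  3.58414147e-05,  2.82079658e+00]), 'force': array([-0.37872337, -0.09978785,  0.16422003]), 'torque': array([-0.01387023,  0.03566188,  0.0239841 ]), 'gripper_force': 0.0, 'width': 85.67204000984734} 18.700000000000003
scene {'mtx': array([[439.61463964,   0.        , 281.292265  ],
       [  0.        , 439.61463964, 214.15519415],
       [  0.        ,   0.        ,   1.        ]]), 'R': array([[ 0.80541832,  0.59266914, -0.0066806 ],
       [ 0.4325715 , -0.59548158, -0.67696646],
       [-0.4051953 ,  0.54235135, -0.73598355]]), 't': array([-495.79962155, -173.46474778, 1501.0021553 ])}
side {'mtx': array([[521.58727182,   0.        , 273.59149955],
       [  0.        , 521.58727182, 208.83262191],
       [  0.        ,   0.        ,   1.        ]]), 'R': array([[ 0.98961093, -0.14192805, -0.02294851],
       [-0.09816343, -0.55039656, -0.82911252],
       [ 0.10504354,  0.82275152, -0.55861059]]), 't': array([-560.40724079,  156.60178551, 1257.58710183])}
wrist {'mtx': array([[325.1922621 ,   0.        , 283.15020311],
       [  0.        , 325.1922621 , 215.41693205],
       [  0.        ,   0.        ,   1.        ]]), 'R': array([[ 0.31585937,  0.94880459, -0.00164418],
       [ 0.90282491, -0.3000188 ,  0.30805178],
       [ 0.29178766, -0.09878545, -0.95136817]]), 't': array([-648.08220825,  -39.85192356,  380.22179593])}
```

View pics/scene0.png

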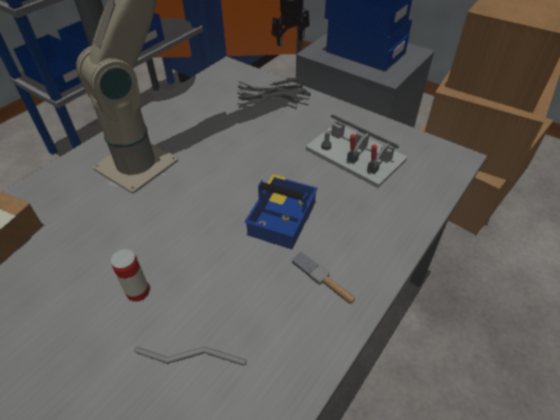

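View pics/side0.png

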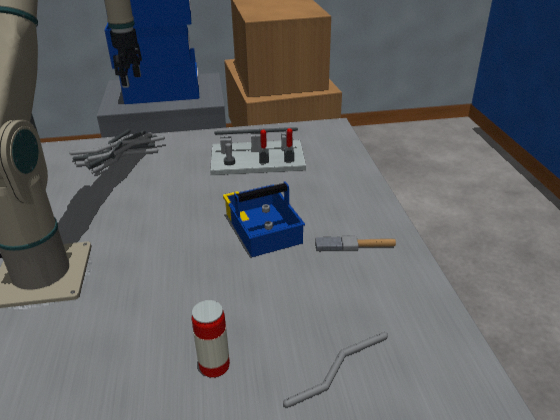

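View pics/wrist0.png

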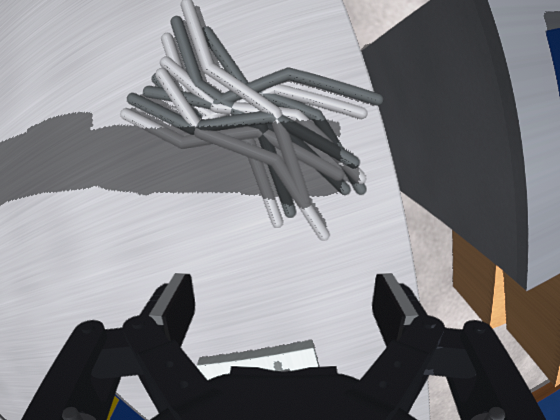

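Scene view: the bin is at about (283,210), its black bar around (262,186)–(305,194), yellow at (275,185). Side view: the bin is at (265,217), bar (238,203)–(288,187), yellow at (235,208). The wrist view shows only a tube pile, with the bin just out of frame at bottom left.

Run:
```python
import cv2,numpy as np
a=cv2.imread("pics/scene0.png")[165:255,235:330];b=cv2.imread("pics/side0.png")[175:260,215:310]
A=cv2.resize(a,(399,378),interpolation=cv2.INTER_CUBIC);B=cv2.resize(b,(399,357),interpolation=cv2.INTER_CUBIC)
o=np.zeros((378,798,3),np.uint8);o[:,:399]=A;o[:357,399:]=B
cv2.imwrite("pics/crop.png",cv2.convertScaleAbs(o,alpha=1.6))
```

```text
(no output)
```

View pics/crop.png

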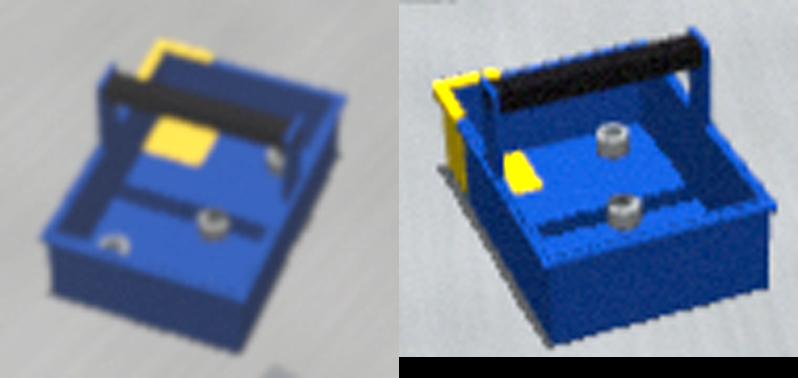

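Crop at scale 4.2: the bar centreline in scene is (110,90)–(290,130), in side (101,93)–(303,52). The rim corners are clear in both, with yellow at (158,42) and (36,84), and three bosses are visible.

```bash
cat > h.py <<'E'
import numpy as np,cv2
from cell import ctrl
def tri(p,q,c1,c2):
    P=[c['mtx']@np.c_[c['R'],c['t']] for c in(c1,c2)]
    X=cv2.triangulatePoints(P[0],P[1],np.float64(p),np.float64(q))[:,0];return X[:3]/X[3]
def proj(X,c):
    u=c['mtx']@(c['R']@X+c['t']);return u[:2]/u[2]
def plane(p,c,z):
    d=c['R'].T@np.linalg.solve(c['mtx'],[p[0],p[1],1]);o=-c['R'].T@c['t'];return o+d*(z-o[2])/d[2]
def wplane(p,c,z):
    m=c['mtx'];v=np.array([p[0]-m[0,2],p[1]-m[1,2]])/m[0,0];r=np.hypot(*v)
    d=c['R'].T@np.r_[v/r*np.sin(r),np.cos(r)];o=-c['R'].T@c['t'];return o+d*(z-o[2])/d[2]
def wproj(X,c):
    u=c['R']@X+c['t'];r=np.hypot(u[0],u[1]);t=np.arctan2(r,u[2]);m=c['mtx'];return u[:2]/r*t*m[0,0]+m[:2,2]
def tooldelta(pos,R,R1,pos1):
    from scipy.spatial.transform import Rotation as T
    return T.from_matrix(R.T@R1).as_rotvec(degrees=True),R.T@(np.array(pos1)-pos)/1000
E
python3 - <<'E'
from h import *
c1,c2=ctrl.calibration("scene"),ctrl.calibration("side")
S=lambda u,v:(235+u/4.2,165+v/4.2)
D=lambda u,v:(215+u/4.2,175+v/4.2)
X={k:tri(S(*a),D(*b),c1,c2) for k,a,b in[("A",(158,42),(36,84)),("B",(45,237),(148,264)),("C",(245,299),(374,208)),("P",(110,90),(101,93)),("Q",(290,130),(303,52)),("boss",(212,215),(227,204))]}
for k,v in X.items():print(k,v.round(1))
print([plane(S(*p),c1,65).round() for p in[(158,42),(45,237),(245,299),(345,97)]])
print([plane(D(*p),c2,65).round() for p in[(36,84),(148,264),(374,208)]])
print([plane(p,c1,115).round(1) for p in(S(110,90),S(290,130))],[plane(p,c2,115).round(1) for p in(D(101,93),D(303,52))])
E
```

```text
A [456.2 171.7  65.1]
B [507.8 -22.3  58.5]
C [646.7  14.   55.5]
P [493.   70.7 117.1]
Q [617.9 105.6 115. ]
boss [566.6  88.   17.3]
[array([457., 170.,  65.]), array([512., -27.,  65.]), array([651.,   7.,  65.]), array([601., 203.,  65.])]
[array([456., 173.,  65.]), array([507., -30.,  65.]), array([644.,   1.,  65.])]
[array([494.1,  69.7, 115. ]), array([614.6, 109.7, 115. ])] [array([492.4,  76.7, 115. ]), array([618.7, 101.2, 115. ])]
```

>>> carry_out(
  deltas=[0, 0, -8.4, 0, 0, 0, -1, 0, 0, -8.4, 0, 0, 0, -1, 0, 0, -8.3, 0, 0, 0, -1, 0, 0, -8.3, 0, 0, 0, -1, 0, 0, 0, -0.0168, -0.05, 0, -1, 0, 0, 0, -0.0168, -0.05, 0, -1, 0, 0, 0, -0.0168, -0.05, 0, -1, 0, 0, 0, -0.0168, -0.05, 0, -1, 0, 0, 0, -0.0168, -0.05, 0, -1, 0, 0, 0, -0.0168, -0.05, 0, -1, 0, 0, 0, -0.0168, -0.05, 0, -1, 0, 0, 0, -0.0168, -0.05, 0, -1],
)

```text
clock: 1.65
eef_pos: [439.2, 263.8, 231.3]
tool_rot: [3.142, 0.0, -2.879]
force: [0.9, 0.4, -0.4]
width: 85.1
gripper_force: 0.0
```

>>> carry_out(
  deltas=[0, 0, 0, -0.0168, -0.05, 0, -1, 0, 0, 0, -0.0168, -0.05, 0, -1, 0, 0, 0, -0.0168, -0.05, 0, -1, 0, 0, 0, -0.0168, -0.05, 0, -1, 0, 0, 0, 0, 0, 0, -1, 0, 0, 0, 0, 0, 0, -1],
)

```text
clock: 2.4
eef_pos: [554.6, 90.0, 230.9]
tool_rot: [3.141, -0.001, -2.88]
force: [-0.4, 0.3, -0.8]
width: 85.7
gripper_force: 0.0
```

Run:
```python
from h import *
s=ctrl.read_state();print(s['clock'],s['qpos'].round(3),s['eef_pos'].round(1),s['tool_rot'].round(4))
c=ctrl.calibration("wrist");im=ctrl.get_image("wrist");cv2.imwrite("pics/w1.png",im[:,:,::-1])
np.savez("c1.npz",**c)
for X in([493,71,117],[618,105,117],[456,172,65],[555,88,124]):print(wproj(np.array(X),c).round())
```

```text
2.4 [-0.149  0.503 -0.091  1.766  0.056  0.877  1.567] [554.6  90.  230.9] [ 3.1407e+00 -1.0000e-03 -2.8796e+00]
[281. 133.]
[282. 281.]
[392. 123.]
[282. 214.]
```

View pics/w1.png

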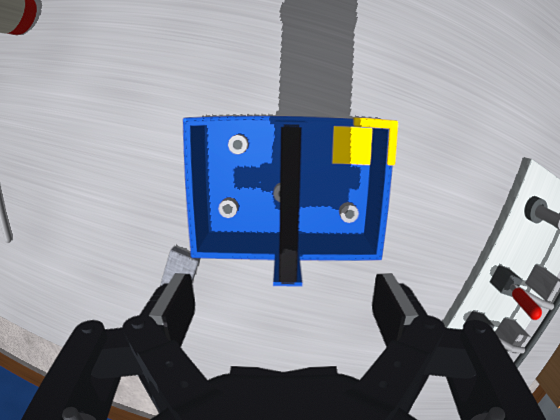

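Wrist view: the bar runs (291,126)–(288,283), the bin rim corners are (185,118), (397,121), (383,258) and (194,258), and yellow is at upper right. All four bosses show: (238,144), (228,209), (349,213) and one under the bar at (279,193).

Run:
```python
from h import *
c=dict(np.load("c1.npz"));im=cv2.imread("pics/w1.png")
bar=cv2.inRange(im[120:284,272:310].copy(),(0,0,0),(45,45,45))
ct=max(cv2.findContours(bar,cv2.RETR_EXTERNAL,cv2.CHAIN_APPROX_NONE)[0],key=cv2.contourArea)
for r in(140,180,220,240):
    x=np.flatnonzero(bar[r-120])+272;print(r,x.min(),x.max(),wplane((x.min(),r),c,124).round(1),wplane((x.max(),r),c,124).round(1))
print('rim',[wplane(p,c,65).round(1) for p in((185,118),(397,121),(383,258),(194,258))])
e=[wplane(p,c,124).round(1) for p in((291,125),(288,283))];print(e)
print(wproj(np.array([554.6,90,230.9]),c))
R=c['R'];print(-R.T@c['t'])
```

```text
140 281 300 [498.1  72.4 124. ] [494.3  86.4 124. ]
180 281 299 [528.4  80.4 124. ] [524.7  94.  124. ]
220 281 297 [560.3  88.9 124. ] [556.9 101.4 124. ]
240 280 297 [577.4  92.6 124. ] [573.8 106.2 124. ]
rim [array([503.7, -22.2,  65. ]), array([452.5, 176.7,  65. ]), array([593.4, 211.6,  65. ]), array([645.7,  14.4,  65. ])]
[array([485. ,  76.7, 124. ]), array([615.2, 109.8, 124. ])]
[284.9420204  278.80415403]
[478.34120335  68.54333184 373.47690474]
```

>>> carry_out(
  deltas=[0, 0, 0, 0.003, 0.0045, 0.02, -1, 0, 0, 0, 0, 0, 0.03, -1, 0, 0, 0, 0, 0, 0.03, -1, 0, 0, 0, 0, 0, 0.03, -1, 0, 0, 0, 0, 0, 0.02, -0.3, 0, 0, 0, 0, 0, 0.004, 0.2, 0, 0, 0, 0, 0, 0, 0.4, 0, 0, 0, 0, 0, 0, 0.5],
)

```text
clock: 3.45
eef_pos: [551.7, 93.7, 98.3]
tool_rot: [3.142, 0.002, -2.879]
force: [-0.5, -0.6, -0.2]
width: 21.1
gripper_force: 0.0
```

>>> carry_out(
  deltas=[0, 0, 0, 0, 0, 0, 0.54, 0, 0, 0, 0, 0, 0, 0.54],
)

```text
clock: 3.7
eef_pos: [551.3, 93.2, 97.8]
tool_rot: [-3.142, 0.001, -2.88]
force: [1.1, 0.3, 0.5]
width: 19.7
gripper_force: 0.0
```

>>> carry_out(
  deltas=[0, 0, 0, 0, 0, 0, 0.63, 0, 0, 0, 0, 0, 0, 0.63, 0, 0, 0, 0, 0, 0, 0.65, 0, 0, 0, 0, 0, 0, 0.65],
)

```text
clock: 4.2
eef_pos: [551.2, 93.4, 97.8]
tool_rot: [3.141, 0.001, -2.88]
force: [-1.2, 0.3, 6.3]
width: 15.6
gripper_force: 28.7
```

>>> carry_out(
  deltas=[0, 0, 0, 0, 0, 0, 0.66, 0, 0, 0, 0, 0, 0, 0.66],
)

```text
clock: 4.45
eef_pos: [551.2, 93.4, 97.8]
tool_rot: [3.141, 0.001, -2.881]
force: [0.0, 0.8, 6.4]
width: 14.8
gripper_force: 39.2
```

>>> carry_out(
  deltas=[0, 0, 0, 0, 0, -0.003, 0.66, 0, 0, 0, 0, 0, -0.006, 0.66, 0, 0, 0, 0, 0, -0.01, 0.66, 0, 0, 0, 0, 0, -0.016, 0.66, 0, 0, 0, 0, 0, -0.02, 0.66, 0, 0, 0, 0, 0, -0.025, 0.66, 0, 0, 0, 0, 0, -0.025, 0.66, 0, 0, 0, 0, 0, -0.02, 0.66, 0, 0, 0, 0, 0, -0.015, 0.66, 0, 0, 0, 0, 0, -0.01, 0.66, 0, 0, 0, 0, 0, 0, 0.66],
)

```text
clock: 5.82
eef_pos: [551.4, 93.2, 247.9]
tool_rot: [-3.142, 0.001, -2.879]
force: [0.2, -0.5, -5.1]
width: 15.4
gripper_force: 38.1
```

Run:
```python
from h import *
s=ctrl.read_state();print(s['clock'],s['qpos'].round(3),s['eef_pos'].round(1),s['tool_rot'].round(4),s['force'].round(1),s['gripper_force'],s['width'])
ims=[]
w=ctrl.get_image("wrist")
b=ctrl.get_image("side")
cv2.imwrite("pics/l1.png",cv2.hconcat([w[80:330,160:420],cv2.resize(b[80:240,170:350],(281,250))])[:,:,::-1])
```

```text
5.825 [-0.155  0.478 -0.093  1.754  0.054  0.91   1.562] [551.4  93.2 247.9] [-3.1415e+00  1.1000e-03 -2.8795e+00] [ 0.2 -0.5 -5.1] 38.05141031742096 15.378478490564513
```

View pics/l1.png

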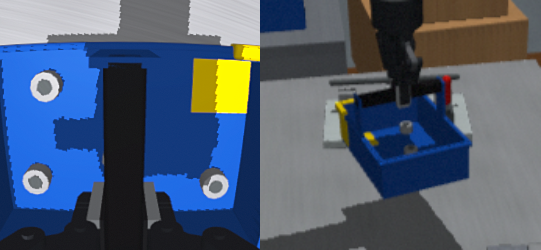

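>>> carry_out(
  deltas=[1.24, -0.85, 0, 0, 0, 0, 0.66, 2.06, -1.42, 0, 0, 0, 0, 0.66, 2.06, -1.42, 0, 0, 0, 0, 0.66, 2.06, -1.42, 0, 0, 0, 0, 0.66, 2.06, -1.42, 0, 0, 0, 0, 0.66, 2.06, -1.42, 0, 0, 0, 0, 0.66, 2.06, -1.42, 0, 0, 0, 0, 0.66, 2.06, -1.42, 0, 0, 0, 0, 0.66, 2.06, -1.42, 0, 0, 0, 0, 0.66, 2.06, -1.42, 0, 0, 0, 0, 0.66, 2.06, -1.42, 0, 0, 0, 0, 0.66, 2.06, -1.42, 0, 0, 0, 0, 0.66],
)

```text
clock: 7.42
eef_pos: [550.4, 94.0, 246.8]
tool_rot: [-2.713, 0.279, -2.817]
force: [-0.3, -0.8, -3.9]
width: 15.4
gripper_force: 38.2
```

>>> carry_out(
  deltas=[1.65, -1.13, 0, 0, 0, 0, 0.66, 0, 0, 0, 0, 0, 0, 0.66, 0, 0, 0, 0, 0, 0, 0.66, 0, 0, 0, 0, 0, 0, 0.66, 0, 0, 0, 0, 0, 0, 0.66, 0, 0, 0, 0, 0, 0, 0.66, 0, 0, 0, 0, 0, 0, 0.66, 0, 0, 0, 0, 0, 0, 0.66, 0, 0, 0, 0, 0, 0, 0.66, 0, 0, 0, 0, 0, 0, 0.66, 0, 0, 0, 0, 0, 0, 0.66, 0, 0, 0, 0, 0, 0, 0.66],
)

```text
clock: 8.93
eef_pos: [551.1, 93.2, 247.3]
tool_rot: [-2.682, 0.297, -2.81]
force: [-0.3, 0.3, -4.7]
width: 14.9
gripper_force: 38.4
```

Run:
```python
from h import *
s=ctrl.read_state();print(s['clock'],s['qpos'].round(3),s['eef_pos'].round(1),s['tool_rot'].round(4),s['force'].round(1),s['gripper_force'],s['width'])
w=ctrl.get_image("wrist");b=ctrl.get_image("side");a=ctrl.get_image("scene")
f=lambda i:cv2.resize(i,None,fx=2,fy=2)
cv2.imwrite("pics/t1.png",cv2.hconcat([f(w[80:330,160:420])[:400],cv2.resize(b[90:230,190:300],(260,400))])[:,:,::-1])
cv2.imwrite("pics/t1s.png",a[:,:,::-1]);cv2.imwrite("pics/t1w.png",w[:,:,::-1])
```

```text
8.925 [-0.764  0.435  0.325  2.064  0.721  0.569  0.754] [551.1  93.2 247.3] [-2.6817  0.2967 -2.8095] [-0.3  0.3 -4.7] 38.366902470588684 14.904757275906936
```

View pics/t1.png

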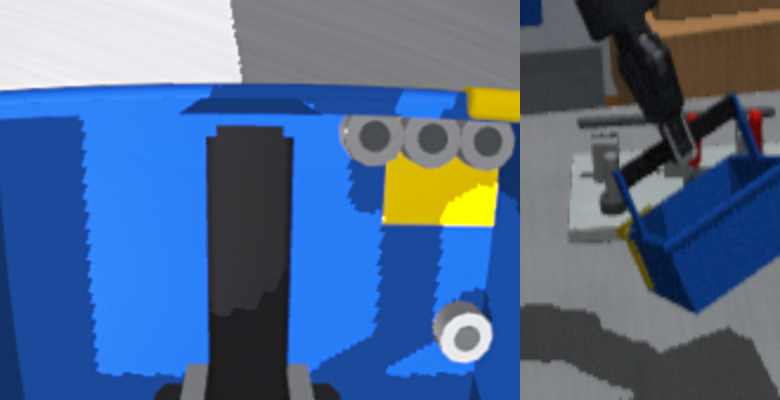

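Wrist crop: three bosses are queued along the +y wall into the yellow corner at (490,140), (432,138) and (372,138). The fourth, at (465,335), hangs back against the +x wall. I'll rock towards +y.

>>> carry_out(
  deltas=[-1, -2, 0, 0, 0, 0, 0.66, -2, -2.5, 0, 0, 0, 0, 0.66, -2, -2.5, 0, 0, 0, 0, 0.66, -2, -2.5, 0, 0, 0, 0, 0.66, -1, -1.5, 0, 0, 0, 0, 0.66, 0, 0, 0, 0, 0, 0, 0.66, 0, 0, 0, 0, 0, 0, 0.66, 0, 0, 0, 0, 0, 0, 0.66, 0, 0, 0, 0, 0, 0, 0.66, 0, 0, 0, 0, 0, 0, 0.66, 0, 0, 0, 0, 0, 0, 0.66, 0, 0, 0, 0, 0, 0, 0.66],
)

```text
clock: 10.58
eef_pos: [551.1, 93.2, 247.3]
tool_rot: [-2.791, 0.473, -2.727]
force: [0.2, 1.0, -4.6]
width: 15.6
gripper_force: 38.3
```

>>> carry_out(
  deltas=[0, 0, 0, 0, 0, 0, 0.66, 0, 0, 0, 0, 0, 0, 0.66, 0, 0, 0, 0, 0, 0, 0.66, 0, 0, 0, 0, 0, 0, 0.66, 0, 0, 0, 0, 0, 0, 0.66, 0, 0, 0, 0, 0, 0, 0.66],
)

```text
clock: 11.32
eef_pos: [551.0, 93.2, 247.3]
tool_rot: [-2.791, 0.473, -2.728]
force: [0.3, -0.1, -4.3]
width: 15.4
gripper_force: 38.3
```

Run:
```python
from h import *
from scipy.spatial.transform import Rotation as T
s=ctrl.read_state();print(s['clock'],s['qpos'].round(3),s['eef_pos'].round(1),s['force'].round(1),s['gripper_force'])
R=T.from_euler('xyz',s['tool_rot']).as_matrix();print("y_b drop",np.degrees(np.arcsin(-R[2,0])),"x_b drop",np.degrees(np.arcsin(-R[2,1])),"tilt",np.degrees(np.arccos(-R[2,2])))
w=ctrl.get_image("wrist");b=ctrl.get_image("side");a=ctrl.get_image("scene")
f=lambda i:cv2.resize(i,None,fx=2,fy=2)
cv2.imwrite("pics/t2.png",cv2.hconcat([f(w[80:330,160:420])[:400],cv2.resize(b[90:230,190:300],(260,400))])[:,:,::-1])
```

```text
11.325 [-0.723  0.362  0.369  2.244  1.189  0.236  0.367] [551.   93.2 247.3] [ 0.3 -0.1 -4.3] 38.31548452377319
y_b drop 27.091425620306282 x_b drop 17.80924461507619 tilt 33.26985859967521
```

View pics/t2.png

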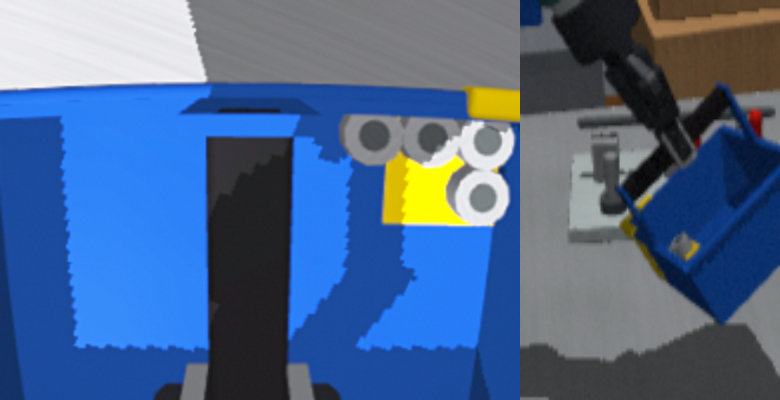

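All four are now in the yellow corner: (487,140), (432,138), (372,138) and (483,196). I'll rock back to the even 30° diagonal, which also takes joint 6 off its limit.

>>> carry_out(
  deltas=[1, 1.5, 0, 0, 0, 0, 0.66, 2, 2.5, 0, 0, 0, 0, 0.66, 2, 2.5, 0, 0, 0, 0, 0.66, 2, 2.5, 0, 0, 0, 0, 0.66, 1, 1, 0, 0, 0, 0, 0.66, 0, 0, 0, 0, 0, 0, 0.66, 0, 0, 0, 0, 0, 0, 0.66, 0, 0, 0, 0, 0, 0, 0.66, 0, 0, 0, 0, 0, 0, 0.66, 0, 0, 0, 0, 0, 0, 0.66, 0, 0, 0, 0, 0, 0, 0.66, 0, 0, 0, 0, 0, 0, 0.66],
)

```text
clock: 12.98
eef_pos: [551.1, 93.2, 247.3]
tool_rot: [-2.679, 0.312, -2.802]
force: [0.1, -0.1, -4.3]
width: 15.1
gripper_force: 38.4
```

Run:
```python
from h import *
from scipy.spatial.transform import Rotation as T
s=ctrl.read_state();print(s['clock'],s['qpos'].round(3),s['eef_pos'].round(1),s['force'].round(1),s['gripper_force'])
R=T.from_euler('xyz',s['tool_rot']).as_matrix();print("y_b drop",np.degrees(np.arcsin(-R[2,0])),"x_b drop",np.degrees(np.arcsin(-R[2,1])),"tilt",np.degrees(np.arccos(-R[2,2])))
w=ctrl.get_image("wrist");b=ctrl.get_image("side")
f=lambda i:cv2.resize(i,None,fx=2,fy=2)
cv2.imwrite("pics/t3.png",cv2.hconcat([f(w[80:330,160:420])[:400],cv2.resize(b[90:230,190:300],(260,400))])[:,:,::-1])
```

```text
12.975 [-0.669  0.419  0.187  2.077  0.837  0.597  0.638] [551.1  93.2 247.3] [ 0.1 -0.1 -4.3] 38.37696433067322
y_b drop 17.90095020659731 x_b drop 25.109210683622397 tilt 31.599052260930872
```

View pics/t3.png

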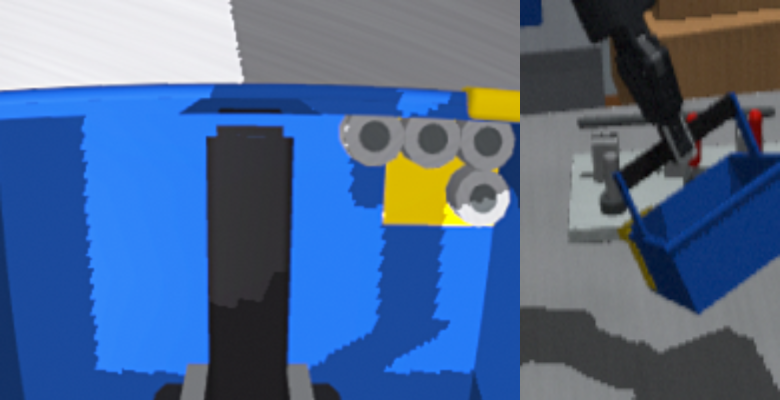

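The bosses lie in contact at the yellow corner, three along one wall and one beside. The bin is steady at about 31°, with a 38 N grip.

```bash
python3 -c "
from cell import ctrl
print(ctrl.finish_job())"
```

```text
the job is handed in; nothing more can be done
None
```

The job is handed in at about 13 s: the bin is held clear of the bench by its handle at 38 N, tipped about 31° with the yellow corner lowest, and all four bosses have slid into that corner.

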